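# Lay the desk unit back on its tilt stand

## Task

The grey keypad unit stands on end on the low tilt stand, its display facing away from the robot. Tip it over backwards, towards the robot, and ease it down gently so that it lies on its back, straight, against the stand's padded bar, with its lower end still on the stand's plate. Only push and support it with the fingers: do not squeeze, lift or drop it, leave the cup, bottle and mouse alone, and let go of the unit at the end.

Things in the scene. Friction and masses are not known exactly. Their poses are not given: they have to be found in the camera images.
- unit: Loose grey desk unit, a slab 34 mm thick (its x), 90 mm wide (y), 200 mm tall (z), 0.22 to 0.45 kg, mass centre at mid-height. Origin: centre of its bottom end; +z up its length, +x out of the face with display and white keys. Starts upright on the stand's plate; must tip towards its own -x over its back bottom edge. Past about 10 degrees of lean it would fall freely.
- unit_top (a point): Centre of the unit's 34 x 90 mm top end, 200 mm above its origin along its z.
- stand: Fixed aluminium tilt stand. Origin on the work surface straight below the edge the unit tips over (the unit's back stands at about x = 0, its middle within 12 mm of y = 0). +x points away from the robot (yaw up to 20 degrees), z up. Its plate, on which the unit stands, is 10 mm thick, 120 mm wide (y), from x = -150 to +46 mm.
- stand_bar (a point): Middle of the axis of the padded black bar, 16 mm in diameter, 100 mm long along the stand's y, at stand x = -117, z = 54 mm, on two thin posts at y = -42 and +42 mm. The unit, tipped over the edge at stand x = 0, meets it leaning 66 degrees from upright; its top end then overhangs the bar by about 70 mm, its back some 90 mm above the work surface at the end.
- stand_lip (a point): Middle of the top of the foot stop: a lip 10 mm thick (stand x = 37 to 47 mm), 110 mm wide, 14 mm high above the plate, just beyond the unit's front; it keeps the foot from sliding away from the robot.
- cup: Black cup, 72 mm across, 95 mm high, on the desk on one side of the stand; origin at the centre of its underside. A bystander.
- bottle: White bottle, 60 mm across, 150 mm high, on the desk on the other side of the stand; origin at the centre of its underside. A bystander.
- mouse: Black computer mouse, 100 x 56 x 24 mm, on the desk towards the robot from the stand and to the robot's left of it; origin at the centre of its underside. A bystander.
Things that resemble listed ones, but are neither listed nor needed, are in the scene too. There is more than one size of the stand; the one meant has the size given above. Of the things that look like the unit, the larger one is meant.

How it is judged (in metres and radians):
On the way:
1. the unit leans more than 30 degrees back towards the bar while the fingers bear it (angle between unit's own z axis and vertical between 0.52 and 1.08 rad and x of unit_top in the frame of stand below -0.07 m and contact force between the fingers and unit above 0.1 N), for 0.1 s.
At the end, for the whole second after the job is handed in: The unit lies still on its back on the bar, leaning 60 to 75 degrees towards the robot, its width within 0.15 rad of the stand's; the centre of its bottom end is at most 42 mm above the desk, -30 to +45 mm from the stand's origin in x and within 40 mm in y (angle between unit's own z axis and vertical between 1.05 and 1.31 rad and x of unit_top in the frame of stand below -0.14 m and angle between the y axis of unit and the y axis of stand, either way round below 0.15 rad and x of unit in the frame of stand between -0.03 and 0.045 m and y of unit in the frame of stand between -0.04 and 0.04 m and z of unit in the frame of stand below 0.042 m and contact force between unit and stand above 0.5 N and linear speed of unit below 0.02 m/s and angular speed of unit below 0.1 rad/s); the robot touches nothing.
It fails at once if the unit falls or is thrown over: it turns faster than 3 rad/s (angular speed of unit above 3 rad/s).
It fails at once if the unit is lifted: the centre of its bottom end rises more than 35 mm above the plate, or more than 12 mm while it leans less than 20 degrees (z of unit in the frame of stand above 0.045 m or (z of unit in the frame of stand above 0.022 m and angle between unit's own z axis and vertical below 0.35 rad)).
It fails at once if the fingers squeeze or shove the unit: more than 5.5 N in all while it leans less than 7 degrees, or more than 12 N at any time (contact force between the fingers and unit above 12 N or (contact force between the fingers and unit above 5.5 N and angle between unit's own z axis and vertical below 0.12 rad)).
It fails at once if the cup, bottle or mouse is moved more than 15 mm (distance of any of cup, bottle, mouse from where it was at the start of the episode above 0.015 m).
It also fails if it takes over 58 s, if anything falls off the work surface, if the arm or the gripper's body presses on something with over 40 N, if the wrist force passes 120 N, or if a joint passes its speed limit or range.

## Robot

A 6-joint arm with a two-finger parallel gripper is mounted at the origin on the work surface. World frame = base frame: x ahead of the robot, y to its left, z up, the work surface at z = 0. Lengths are in mm, angles in rad, forces in N, time in s.
With the tool pointing down it reaches from about 225 to 725 mm from the base axis. Payload 3.1 kg.
Tool frame: the origin (TCP) lies at the very end of the fingers, on their centre line; the grasp point (between the pads) lies 19 mm behind it (robot.pinch_z is the distance from the TCP to the grasp point, in mm); z points along the fingers, y is the line along which they close (so a half turn about z gives the same grasp; the last joint's range is limited). The gripper opens to 85 mm and grips with 20 to 120 N. Pads are 22 mm wide; open, the fingers measure 114 mm over their backs; the gripper's body (76 mm by 85 mm) begins 54 mm behind the grasp point. The pads swing forward as they close: fully open they stand 13 mm farther back than shut.
Start: joints at [-1.472, 0.048, 0.099, 1.622, 0, 1.443], TCP at [118.037, -511.551, 231.312] pointing down, gripper open.
Joint ranges: [-2.91, 2.91], [-0.99, 1.94], [-1.21, 1.42], [-2.12, 2.29], [-1.49, 1.47], [-3.14, 3.14]. Speed limits (rad/s): [2.79, 2.79, 3.14, 3.14, 3.14, 3.14].

## Interface

Orientations are given as a unit quaternion [w, x, y, z].
In Python, from rig import monitor, cams, ticket, robot gives the robot as it stands. The module is installed in compiled form; this text tells all that it offers.
- The arm moves only by the shell command python3 -m handwheel 'ROWS' [OPENING]. ROWS is JSON, a list of rows, each an object of numbers: "dx", "dy", "dz": the shift along the world's x, y, z each as a share of 0.4 m, from -1 to 1; "rx", "ry", "rz": the turn, a rotation vector about the world's x, y, z each as a share of 180 degrees, from -1 to 1. In form: [{"dx": .., "dy": .., "dz": .., "rx": .., "ry": .., "rz": ..}, ...]. A call has 1 to 12 rows; each row is the pose to reach, as a shift and turn from the pose commanded when the call began, turning the shorter way round; what a row does not reach only later rows make up. A row lasts 1/12 s, in which the tool goes at most 41.7 mm and 7.16 degrees, less where a joint would pass 70% of its speed; a pose out of reach is approached as far as the arm can. A call with a number of a shift or a turn outside -1 to 1 is refused whole. A call with a gripper value outside its range is refused whole. OPENING is the gripper's target within -1 to 1 (fully open at 1, half-way at 0, shut at -1), set as the call begins (- or left out, the last holds). The fingers move at their own pace and stop on an object; the grip force is fixed at half the most. Time passes only in rows, so rows that repeat a pose let the fingers close. It gives the time, the measured TCP pose, the force, the opening and the grip force at its end, in the units of the state.
- monitor.read_state(): the state, without advancing time (a new reading comes with each control period).
- cams.snapshot(name): name is "side" or "top"; returns a dict with "img" (420x560x3 uint8, red, green, blue), "z_map" (420x560 float32, mm along the optical axis (not along the pixel's ray), 0 where there is no reading), "fx", "fy", "cx", "cy" (pixels), "world_from_camera" (4x4, takes a point from camera to world coordinates). Camera axes: x right, y up, looking along -z (the intrinsics and any distortion apply to the point x, -y, -z); pixel columns grow to the right and rows downward; lengths in mm; the calibration is good to about 2 mm. A picture is of the moment at which its call begins.
- ticket.sign_off(): hands the job in; it is judged then, once.
The state is a dict: "clock": time; "q": joint angles; "joint_velocities": joint speeds; "effort": joint torques, N m; "position": TCP position; "ee_rot": TCP orientation; "ft_force": force on the tool from outside, world axes, zero at the start; "torque": the same for the moment, N m; "gripper_width": finger opening in mm; "finger_force": force on a finger pad.
Only numpy, scipy, OpenCV 4.12 (cv2) and the standard library are available. Lean on these libraries where they do the work, as an engineer would, in place of code of your own. Each camera call takes 0.05 s, during which the arm holds its last target. There are 200 camera calls.

## Working session

There is one attempt and no reset: what is moved stays moved. The work goes in short steps, Python scripts to look and compute and a shell command to move; the robot and the scene stay as the last step left them, time stands still between calls to the robot, and variables do not carry over. Pictures are saved under pics/ and viewed, at most 10 in all, crops included, and the job is handed in when it is done.

```bash
mkdir -p pics; cat > h.py <<'E'
import numpy as np, cv2
from rig import monitor, cams, ticket, robot
def pts(s):
    h,w=s["z_map"].shape; v,u=np.mgrid[0:h,0:w]; z=s["z_map"]
    p=np.stack([(u-s["cx"])/s["fx"]*z,-(v-s["cy"])/s["fy"]*z,-z,np.ones_like(z)],-1)
    return (p@np.array(s["world_from_camera"]).T)[...,:3]
def save(s,n): cv2.imwrite(f"pics/{n}.png",cv2.cvtColor(s["img"],cv2.COLOR_RGB2BGR))
E
python3 - <<'E'
from h import *
for n in("side","top"):
    s=cams.snapshot(n); save(s,n+"0"); np.savez(n+"0.npz",**s)
    print(n,s["fx"],s["cx"],s["cy"],np.round(s["world_from_camera"],3).tolist(),(s["z_map"]>0).mean(), [k for k in s])
print(monitor.read_state())
E
```

```text
side 457.91684722640866 276.07017905018483 219.24354421128925 [[0.968, 0.176, -0.181, 414.385], [-0.252, 0.647, -0.72, -679.805], [-0.01, 0.742, 0.67, 835.67], [0.0, 0.0, 0.0, 1.0]] 0.9960331632653061 ['img', 'z_map', 'fx', 'fy', 'cx', 'cy', 'world_from_camera']
top 529.6998181895884 279.051285690145 225.40525615330745 [[-0.003, 0.986, -0.167, 428.892], [-1.0, -0.002, 0.007, 56.131], [0.006, 0.167, 0.986, 1189.649], [0.0, 0.0, 0.0, 1.0]] 0.9959523809523809 ['img', 'z_map', 'fx', 'fy', 'cx', 'cy', 'world_from_camera']
{'clock': 0.1, 'q': array([-1.47176863e+00,  4.87016993e-02,  9.77001854e-02,  1.62203295e+00,
       -1.16145779e-05,  1.44302684e+00]), 'joint_velocities': array([-1.04184712e-03, -1.12514765e-03,  4.44853416e-03, -1.26674816e-03,
        6.26291722e-04,  2.52896556e-05]), 'effort': array([ 3.13066441e-03, -3.39850795e+01,  3.20935428e+01,  1.57725625e-02,
       -8.69371911e-05, -1.15911973e-06]), 'position': array([ 117.99174916, -510.96818577,  230.19400576]), 'ee_rot': array([-1.11903732e-03,  9.93576644e-01,  1.13155649e-01,  1.02747918e-05]), 'ft_force': array([-0.48139051,  0.02450971,  0.96501606]), 'torque': array([0.02079312, 0.00828495, 0.01742262]), 'finger_force': 0.0, 'gripper_width': 85.47519172532752}
```

View pics/side0.png

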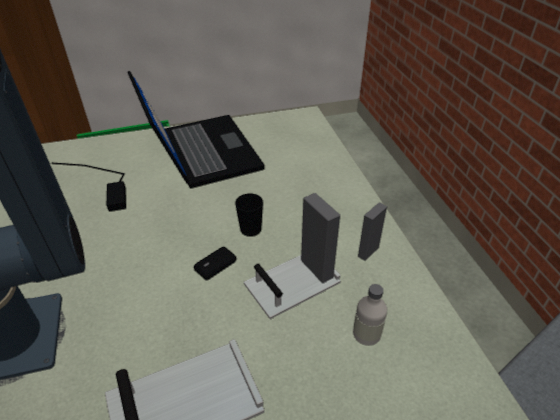

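View pics/top0.png

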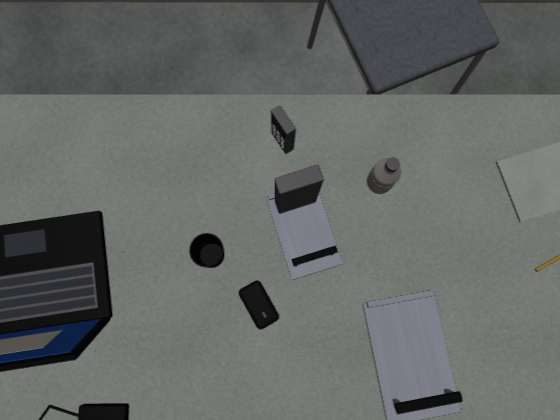

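The side view shows the unit standing at about (320,238) on the small stand, whose bar is at (268,280). The cup is at (250,215), the bottle at (370,315) and the mouse at (215,263). There is a smaller look-alike unit at (372,232) and a larger stand at (185,390). In the top view the unit's top is at (299,181), the bar at (315,256), the small unit at (283,130) and the big stand at (412,355). The unit meant is the larger one, which stands on the 120 mm wide stand. I'll measure to confirm.

```bash
python3 - <<'E'
from h import *
s=dict(np.load("top0.npz")); P=pts(s); H=P[...,2]
img=s["img"].astype(int); g=img.mean(-1)
def roi(u0,u1,v0,v1,m):
    k=np.zeros_like(m); k[v0:v1,u0:u1]=m[v0:v1,u0:u1]; return k
def rect(n,k,box=None):
    q=P[k]; r=cv2.minAreaRect(q[:,:2].astype(np.float32))
    print(n,k.sum(),"c",np.round(r[0],1),"size",np.round(r[1],1),"ang",round(r[2],1),"z",np.round(np.percentile(q[:,2],[5,50,95]),1)); return q
rect("unit top",roi(265,335,155,225,(H>200)&(H<225)))
rect("small unit top",roi(260,305,95,160,(H>90)))
rect("plate",roi(255,350,180,285,(H>5)&(H<18)))
rect("bar",roi(280,350,235,275,(H>48)&(g<60)))
rect("bigplate",roi(350,480,280,420,(H>5)&(H<25)))
rect("cup",roi(180,235,225,275,(H>85)))
rect("bottle",roi(360,410,150,200,(H>30)))
rect("mouse",roi(230,290,275,335,(H>12)))
a=cv2.resize(s["img"][150:290,255:425],None,fx=4,fy=4)[...,::-1]; cv2.imwrite("pics/crop.png",np.clip(a*1.5,0,255).astype(np.uint8))
s=dict(np.load("side0.npz")); P=pts(s); H=P[...,2]; g=s["img"].mean(-1)
rect("S unit top",roi(295,345,185,230,(H>203)&(H<225)))
rect("S unit body",roi(295,345,185,285,(H>40)&(H<200)))
rect("S bar",roi(245,285,260,300,(H>52)&(g<60)))
E
```

```text
unit top 850 c [684.5  11. ] size [34.9 90. ] ang 18.4 z [206.  209.9 212.8]
small unit top 534 c [645.8  35.4] size [432.8  51.1] ang 1.3 z [ 97.7 138.2 143.6]
plate 3400 c [615.4  -1.8] size [238.6 209. ] ang 0.3 z [ 6.3 10.  14. ]
bar 325 c [555.3 -27. ] size [15.8 98.7] ang 17.4 z [55.5 60.3 64.1]
bigplate 8047 c [ 356.9 -249.5] size [290.  296.6] ang 89.7 z [ 9.2 13.2 16.9]
cup 207 c [520.6 133.7] size [229.6  70.3] ang 57.3 z [87.  94.3 98.8]
bottle 847 c [600.1 -61.5] size [ 59.7 411.1] ang 47.2 z [ 41.5 102.1 151.5]
mouse 1161 c [452.1  93.3] size [99.6 55.9] ang 29.2 z [16.7 23.2 27.8]
S unit top 502 c [685.2   8.6] size [34.9 92.5] ang 18.4 z [204.7 209.  211. ]
S unit body 1854 c [673.8   0. ] size [34.5 95.6] ang 38.0 z [ 49.7 126.7 193.3]
S bar 249 c [ 502.  -334.9] size [709.6  54.5] ang 80.1 z [53.9 59.2 62.3]
```

View pics/crop.png

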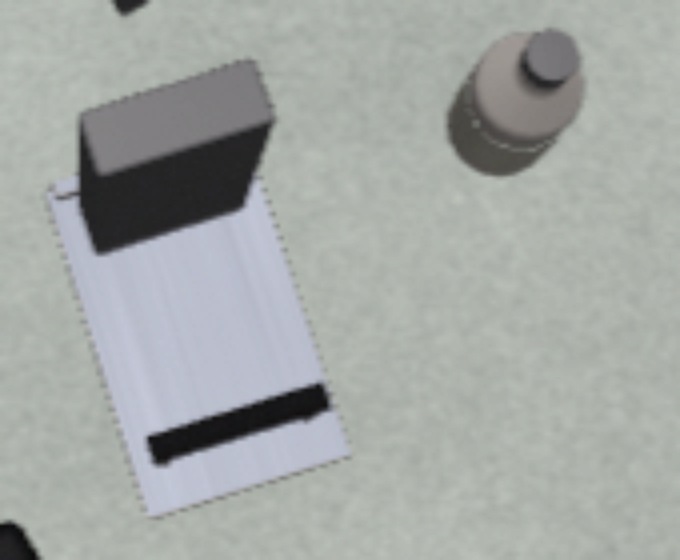

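The crop shows the unit at (175,155) standing on the stand, with the bar at (240,420). Its top measures 35 x 90 mm at z = 210, and the bar is 99 mm long at the right height, so this is the unit and stand meant. The stand's yaw is about 18 degrees and its origin about (667, 9). I'll straddle the unit from above with the fingers open, push it with the front finger and bear it with the back one.

```bash
python3 -m handwheel '[{"dx":0.7,"dy":0.65,"dz":0.15,"rz":0.528},{"dx":0.7,"dy":0.65,"dz":0.15,"rz":0.528},{"dx":0.7,"dy":0.65,"dz":0.15,"rz":0.528},{"dx":0.7,"dy":0.65,"dz":0.15,"rz":0.528},{"dx":0.7,"dy":0.65,"dz":0.15,"rz":0.528},{"dx":0.7,"dy":0.65,"dz":0.15,"rz":0.528},{"dx":0.7,"dy":0.65,"dz":0.15,"rz":0.528},{"dx":0.7,"dy":0.65,"dz":0.15,"rz":0.528},{"dx":0.7,"dy":0.65,"dz":0.15,"rz":0.528},{"dx":0.7,"dy":0.65,"dz":0.15,"rz":0.528},{"dx":0.7,"dy":0.65,"dz":0.15,"rz":0.528},{"dx":0.7,"dy":0.65,"dz":0.15,"rz":0.528}]' 1
```

```text
invalid input
```

```bash
python3 -m handwheel '[{"dx":0.7,"dy":0.65,"dz":0.15,"rx":0,"ry":0,"rz":0.528},{"dx":0.7,"dy":0.65,"dz":0.15,"rx":0,"ry":0,"rz":0.528},{"dx":0.7,"dy":0.65,"dz":0.15,"rx":0,"ry":0,"rz":0.528},{"dx":0.7,"dy":0.65,"dz":0.15,"rx":0,"ry":0,"rz":0.528},{"dx":0.7,"dy":0.65,"dz":0.15,"rx":0,"ry":0,"rz":0.528},{"dx":0.7,"dy":0.65,"dz":0.15,"rx":0,"ry":0,"rz":0.528},{"dx":0.7,"dy":0.65,"dz":0.15,"rx":0,"ry":0,"rz":0.528},{"dx":0.7,"dy":0.65,"dz":0.15,"rx":0,"ry":0,"rz":0.528},{"dx":0.7,"dy":0.65,"dz":0.15,"rx":0,"ry":0,"rz":0.528},{"dx":0.7,"dy":0.65,"dz":0.15,"rx":0,"ry":0,"rz":0.528},{"dx":0.7,"dy":0.65,"dz":0.15,"rx":0,"ry":0,"rz":0.528},{"dx":0.7,"dy":0.65,"dz":0.15,"rx":0,"ry":0,"rz":0.528}]' 1
```

```text
clock: 1.1
position: [398.9, -250.2, 291.0]
ee_rot: [-0.0, 0.646, 0.763, -0.0]
ft_force: [-0.0, -0.6, 0.8]
gripper_width: 85.5
finger_force: 0.0
```

```bash
python3 -m handwheel '[{"dx":0.717,"dy":0.653,"dz":-0.07,"rx":0,"ry":0,"rz":0.047},{"dx":0.717,"dy":0.653,"dz":-0.07,"rx":0,"ry":0,"rz":0.047},{"dx":0.717,"dy":0.653,"dz":-0.07,"rx":0,"ry":0,"rz":0.047},{"dx":0.717,"dy":0.653,"dz":-0.07,"rx":0,"ry":0,"rz":0.047},{"dx":0.717,"dy":0.653,"dz":-0.07,"rx":0,"ry":0,"rz":0.047},{"dx":0.717,"dy":0.653,"dz":-0.07,"rx":0,"ry":0,"rz":0.047},{"dx":0.717,"dy":0.653,"dz":-0.07,"rx":0,"ry":0,"rz":0.047},{"dx":0.717,"dy":0.653,"dz":-0.07,"rx":0,"ry":0,"rz":0.047},{"dx":0.717,"dy":0.653,"dz":-0.07,"rx":0,"ry":0,"rz":0.047},{"dx":0.717,"dy":0.653,"dz":-0.07,"rx":0,"ry":0,"rz":0.047},{"dx":0.717,"dy":0.653,"dz":-0.07,"rx":0,"ry":0,"rz":0.047},{"dx":0.717,"dy":0.653,"dz":-0.07,"rx":0,"ry":0,"rz":0.047}]'
python3 - <<'E'
from h import *
st=monitor.read_state(); print(st["q"],st["position"],st["ee_rot"])
s=cams.snapshot("side"); save(s,"side1")
E
```

```text
clock: 2.1
position: [684.7, 10.3, 261.3]
ee_rot: [-0.001, 0.591, 0.806, -0.001]
ft_force: [-0.3, -0.3, 1.0]
gripper_width: 85.6
finger_force: 0.0
[-8.25209345e-02  5.28605214e-01  7.46364716e-01  1.79185037e+00
 -6.19278178e-04  1.18302979e+00] [684.71217558  10.30081228 261.33397934] [-0.00124221  0.59138381  0.80638848 -0.0011253 ]
```

View pics/side1.png

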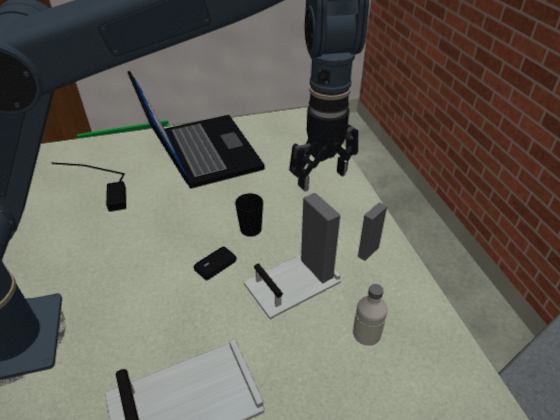

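The gripper is straight above the unit: the finger ends show at (302,180) and (343,172), and their line runs along the stand's x. Next I descend and narrow the opening.

```bash
python3 -m handwheel '[{"dx":0,"dy":0,"dz":-0.06,"rx":0,"ry":0,"rz":0},{"dx":0,"dy":0,"dz":-0.12,"rx":0,"ry":0,"rz":0},{"dx":0,"dy":0,"dz":-0.18,"rx":0,"ry":0,"rz":0},{"dx":0,"dy":0,"dz":-0.222,"rx":0,"ry":0,"rz":0},{"dx":0,"dy":0,"dz":-0.222,"rx":0,"ry":0,"rz":0}]' && python3 -m handwheel '[{"dx":0,"dy":0,"dz":0,"rx":0,"ry":0,"rz":0},{"dx":0,"dy":0,"dz":0,"rx":0,"ry":0,"rz":0},{"dx":0,"dy":0,"dz":0,"rx":0,"ry":0,"rz":0},{"dx":0,"dy":0,"dz":0,"rx":0,"ry":0,"rz":0},{"dx":0,"dy":0,"dz":0,"rx":0,"ry":0,"rz":0},{"dx":0,"dy":0,"dz":0,"rx":0,"ry":0,"rz":0}]' 0.25
python3 - <<'E'
from h import *
for n in("side","top"):
    s=cams.snapshot(n); np.savez(n+"2.npz",**s); save(s,n+"2")
a=dict(np.load("side2.npz"))["img"][110:300,220:420]; b=dict(np.load("top2.npz"))["img"][110:300,220:420]
cv2.imwrite("pics/both2.png",np.clip(cv2.resize(np.hstack([a,b]),None,fx=2,fy=2)[...,::-1]*1.4,0,255).astype(np.uint8))
E
```

```text
clock: 2.57
position: [681.2, 8.1, 170.3]
ee_rot: [-0.003, 0.593, 0.805, -0.002]
ft_force: [-1.1, 0.1, -0.5]
gripper_width: 85.6
finger_force: 0.0
clock: 3.07
position: [685.4, 9.6, 175.6]
ee_rot: [0.001, 0.592, 0.806, 0.0]
ft_force: [0.6, 0.9, 0.6]
gripper_width: 53.4
finger_force: 0.0
```

View pics/both2.png

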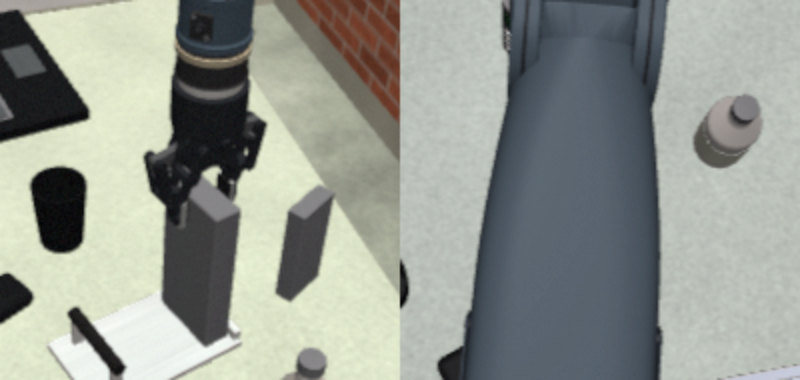

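The side crop (left half) shows the fingers straddling the unit's top at about (180,200) and (228,185), with clearance on both sides. In the top view (right half) the arm hides the unit. Next I work out the tipping arc about the stand's edge.

```bash
cat > arc.py <<'E'
import numpy as np
y=np.radians(17.8)
def P(a,s=165,c=17):
    a=np.radians(a); return np.array([c*np.cos(a)-s*np.sin(a), 10+s*np.cos(a)+c*np.sin(a)])
def rows(a0,a1,n=12):
    for k in range(1,n+1):
        a=a0+(a1-a0)*k/n; X,Z=P(a)-P(a0)
        print('{"dx":%.4f,"dy":%.4f,"dz":%.4f,"rx":%.4f,"ry":%.4f,"rz":0},'%(X*np.cos(y)/400,X*np.sin(y)/400,Z/400,np.sin(y)*(a-a0)/180,-np.cos(y)*(a-a0)/180),end='')
    print()
if __name__=="__main__":
    for a,b in[(0,6),(6,13)]: print(a,b); rows(a,b,6)
E
python3 arc.py
```

```text
0 6
{"dx":-0.0069,"dy":-0.0022,"dz":0.0007,"rx":0.0017,"ry":-0.0053,"rz":0},{"dx":-0.0137,"dy":-0.0044,"dz":0.0012,"rx":0.0034,"ry":-0.0106,"rz":0},{"dx":-0.0206,"dy":-0.0066,"dz":0.0017,"rx":0.0051,"ry":-0.0159,"rz":0},{"dx":-0.0275,"dy":-0.0088,"dz":0.0020,"rx":0.0068,"ry":-0.0212,"rz":0},{"dx":-0.0344,"dy":-0.0110,"dz":0.0021,"rx":0.0085,"ry":-0.0264,"rz":0},{"dx":-0.0413,"dy":-0.0133,"dz":0.0022,"rx":0.0102,"ry":-0.0317,"rz":0},
6 13
{"dx":-0.0080,"dy":-0.0026,"dz":-0.0001,"rx":0.0020,"ry":-0.0062,"rz":0},{"dx":-0.0161,"dy":-0.0052,"dz":-0.0004,"rx":0.0040,"ry":-0.0123,"rz":0},{"dx":-0.0241,"dy":-0.0077,"dz":-0.0008,"rx":0.0059,"ry":-0.0185,"rz":0},{"dx":-0.0321,"dy":-0.0103,"dz":-0.0014,"rx":0.0079,"ry":-0.0247,"rz":0},{"dx":-0.0401,"dy":-0.0129,"dz":-0.0022,"rx":0.0099,"ry":-0.0309,"rz":0},{"dx":-0.0481,"dy":-0.0154,"dz":-0.0032,"rx":0.0119,"ry":-0.0370,"rz":0},
```

```bash
python3 -m handwheel '[{"dx":-0.0035,"dy":-0.0011,"dz":0.0004,"rx":0.0008,"ry":-0.0026,"rz":0},{"dx":-0.007,"dy":-0.0022,"dz":0.0007,"rx":0.0017,"ry":-0.0053,"rz":0},{"dx":-0.0103,"dy":-0.0033,"dz":0.001,"rx":0.0025,"ry":-0.008,"rz":0},{"dx":-0.0137,"dy":-0.0044,"dz":0.0012,"rx":0.0034,"ry":-0.0106,"rz":0},{"dx":-0.0172,"dy":-0.0055,"dz":0.0015,"rx":0.0042,"ry":-0.0132,"rz":0},{"dx":-0.0206,"dy":-0.0066,"dz":0.0017,"rx":0.0051,"ry":-0.0159,"rz":0},{"dx":-0.024,"dy":-0.0077,"dz":0.0018,"rx":0.006,"ry":-0.0185,"rz":0},{"dx":-0.0275,"dy":-0.0088,"dz":0.002,"rx":0.0068,"ry":-0.0212,"rz":0},{"dx":-0.031,"dy":-0.01,"dz":0.002,"rx":0.0076,"ry":-0.0238,"rz":0},{"dx":-0.0344,"dy":-0.011,"dz":0.0021,"rx":0.0085,"ry":-0.0264,"rz":0},{"dx":-0.038,"dy":-0.0122,"dz":0.0022,"rx":0.0094,"ry":-0.029,"rz":0},{"dx":-0.0413,"dy":-0.0133,"dz":0.0022,"rx":0.0102,"ry":-0.0317,"rz":0}]' 0.08
python3 - <<'E'
from h import *
s=cams.snapshot("side"); np.savez("side3.npz",**s); save(s,"side3")
P=pts(s); 
# front/side face of unit: fit plane in lower body region, x-z edge slope
H=P[...,2]; m=np.zeros(H.shape,bool); m[200:285,300:342]=True
g=s["img"].mean(-1)
q=P[m&(H>30)&(H<150)&(P[...,0]>620)&(P[...,0]<740)&(abs(P[...,1])<90)]
c,d=np.array([667.,9]),np.array([.952,.306])
X=(q[:,:2]-c)@d
for z in range(30,150,20):
    k=(q[:,2]>z)&(q[:,2]<z+20); print(z+10,np.round(np.percentile(X[k],[3,50,97]),1),k.sum())
E
```

```text
clock: 4.17
position: [668.1, 4.2, 175.4]
ee_rot: [0.031, 0.591, 0.805, 0.043]
ft_force: [-0.0, 0.7, -0.8]
gripper_width: 46.1
finger_force: 0.1
40 [-2.2 -0.4 28.9] 176
60 [-3.8 -1.9 25.9] 181
80 [-5.6 -3.7 25. ] 195
100 [-7.2 -5.1 22.8] 192
120 [-9.  -7.  21.5] 206
140 [-10.5  -8.4  20.3] 193
```

The unit leans about 4.7 degrees and its foot is in place. I'll continue along the arc.

```bash
python3 -m handwheel '[{"dx":-0.004,"dy":-0.0013,"dz":0,"rx":0.001,"ry":-0.0031,"rz":0},{"dx":-0.008,"dy":-0.0026,"dz":-0.0001,"rx":0.002,"ry":-0.0062,"rz":0},{"dx":-0.012,"dy":-0.0039,"dz":-0.0002,"rx":0.003,"ry":-0.0092,"rz":0},{"dx":-0.0161,"dy":-0.0052,"dz":-0.0004,"rx":0.004,"ry":-0.0123,"rz":0},{"dx":-0.02,"dy":-0.0064,"dz":-0.0006,"rx":0.005,"ry":-0.0154,"rz":0},{"dx":-0.0241,"dy":-0.0077,"dz":-0.0008,"rx":0.0059,"ry":-0.0185,"rz":0},{"dx":-0.028,"dy":-0.009,"dz":-0.0011,"rx":0.0069,"ry":-0.0216,"rz":0},{"dx":-0.0321,"dy":-0.0103,"dz":-0.0014,"rx":0.0079,"ry":-0.0247,"rz":0},{"dx":-0.036,"dy":-0.0116,"dz":-0.0018,"rx":0.0089,"ry":-0.0278,"rz":0},{"dx":-0.0401,"dy":-0.0129,"dz":-0.0022,"rx":0.0099,"ry":-0.0309,"rz":0},{"dx":-0.044,"dy":-0.0142,"dz":-0.0027,"rx":0.0109,"ry":-0.034,"rz":0},{"dx":-0.0481,"dy":-0.0154,"dz":-0.0032,"rx":0.0119,"ry":-0.037,"rz":0}]'
cat > meas.py <<'E'
from h import *
import sys
def lean(n):
    s=cams.snapshot("side"); np.savez(n+".npz",**s); save(s,n)
    P=pts(s); H=P[...,2]
    c,d=np.array([667.,9]),np.array([.952,.306]); X=(P[...,:2]-c)@d; Y=(P[...,:2]-c)@np.array([-.306,.952])
    # side end face of the unit, seen by the camera at stand y about -48
    m=(H>25)&(H<200)&(abs(Y+48)<4)&(X>-180)&(X<45)&(np.sqrt(X**2+H**2)<150)
    q=np.stack([X[m],H[m]],1).astype(np.float32)
    (cx,cy),(w,h),a=r=cv2.minAreaRect(q); b=cv2.boxPoints(r)
    e=max([(b[i]-b[i-1]) for i in range(4)],key=np.linalg.norm); e=e*np.sign(e[1])
    print(m.sum(),"lean",round(np.degrees(np.arctan2(-e[0],e[1])),1),"size",round(w),round(h),"box",np.round(b).tolist())
lean(sys.argv[1])
E
python3 meas.py side4
python3 - <<'E'
from arc import *
for a,b in[(13,23),(23,34)]: print(a,b); rows(a,b)
E
```

```text
clock: 5.22
position: [648.8, -1.9, 174.1]
ee_rot: [0.067, 0.588, 0.801, 0.092]
ft_force: [0.0, -0.7, 0.4]
gripper_width: 46.1
finger_force: 0.0
528 lean -89.9 size 170 124 box [[-127.0, 149.0], [-126.0, 25.0], [44.0, 25.0], [43.0, 149.0]]
13 23
{"dx":-0.0057,"dy":-0.0018,"dz":-0.0008,"rx":0.0014,"ry":-0.0044,"rz":0},{"dx":-0.0114,"dy":-0.0037,"dz":-0.0017,"rx":0.0028,"ry":-0.0088,"rz":0},{"dx":-0.0170,"dy":-0.0055,"dz":-0.0026,"rx":0.0042,"ry":-0.0132,"rz":0},{"dx":-0.0227,"dy":-0.0073,"dz":-0.0037,"rx":0.0057,"ry":-0.0176,"rz":0},{"dx":-0.0283,"dy":-0.0091,"dz":-0.0048,"rx":0.0071,"ry":-0.0220,"rz":0},{"dx":-0.0340,"dy":-0.0109,"dz":-0.0060,"rx":0.0085,"ry":-0.0264,"rz":0},{"dx":-0.0396,"dy":-0.0127,"dz":-0.0074,"rx":0.0099,"ry":-0.0309,"rz":0},{"dx":-0.0452,"dy":-0.0145,"dz":-0.0087,"rx":0.0113,"ry":-0.0353,"rz":0},{"dx":-0.0507,"dy":-0.0163,"dz":-0.0102,"rx":0.0127,"ry":-0.0397,"rz":0},{"dx":-0.0563,"dy":-0.0181,"dz":-0.0118,"rx":0.0142,"ry":-0.0441,"rz":0},{"dx":-0.0618,"dy":-0.0198,"dz":-0.0134,"rx":0.0156,"ry":-0.0485,"rz":0},{"dx":-0.0673,"dy":-0.0216,"dz":-0.0152,"rx":0.0170
[... 205 characters left out ...]
":-0.0063,"rx":0.0047,"ry":-0.0145,"rz":0},{"dx":-0.0239,"dy":-0.0077,"dz":-0.0086,"rx":0.0062,"ry":-0.0194,"rz":0},{"dx":-0.0298,"dy":-0.0096,"dz":-0.0110,"rx":0.0078,"ry":-0.0242,"rz":0},{"dx":-0.0356,"dy":-0.0114,"dz":-0.0135,"rx":0.0093,"ry":-0.0291,"rz":0},{"dx":-0.0414,"dy":-0.0133,"dz":-0.0161,"rx":0.0109,"ry":-0.0339,"rz":0},{"dx":-0.0472,"dy":-0.0152,"dz":-0.0188,"rx":0.0125,"ry":-0.0388,"rz":0},{"dx":-0.0529,"dy":-0.0170,"dz":-0.0216,"rx":0.0140,"ry":-0.0436,"rz":0},{"dx":-0.0586,"dy":-0.0188,"dz":-0.0245,"rx":0.0156,"ry":-0.0485,"rz":0},{"dx":-0.0643,"dy":-0.0206,"dz":-0.0275,"rx":0.0171,"ry":-0.0533,"rz":0},{"dx":-0.0699,"dy":-0.0224,"dz":-0.0306,"rx":0.0187,"ry":-0.0582,"rz":0},
```

```bash
python3 -m handwheel '[{"dx":-0.0057,"dy":-0.0018,"dz":-0.0008,"rx":0.0014,"ry":-0.0044,"rz":0},{"dx":-0.0114,"dy":-0.0037,"dz":-0.0017,"rx":0.0028,"ry":-0.0088,"rz":0},{"dx":-0.017,"dy":-0.0055,"dz":-0.0026,"rx":0.0042,"ry":-0.0132,"rz":0},{"dx":-0.0227,"dy":-0.0073,"dz":-0.0037,"rx":0.0057,"ry":-0.0176,"rz":0},{"dx":-0.0283,"dy":-0.0091,"dz":-0.0048,"rx":0.0071,"ry":-0.022,"rz":0},{"dx":-0.034,"dy":-0.0109,"dz":-0.006,"rx":0.0085,"ry":-0.0264,"rz":0},{"dx":-0.0396,"dy":-0.0127,"dz":-0.0074,"rx":0.0099,"ry":-0.0309,"rz":0},{"dx":-0.0452,"dy":-0.0145,"dz":-0.0087,"rx":0.0113,"ry":-0.0353,"rz":0},{"dx":-0.0507,"dy":-0.0163,"dz":-0.0102,"rx":0.0127,"ry":-0.0397,"rz":0},{"dx":-0.0563,"dy":-0.0181,"dz":-0.0118,"rx":0.0142,"ry":-0.0441,"rz":0},{"dx":-0.0618,"dy":-0.0198,"dz":-0.0134,"rx":0.0156,"ry":-0.0485,"rz":0},{"dx":-0.0673,"dy":-0.0216,"dz":-0.0152,"rx":0.017,"ry":-0.0529,"rz":0}]'
cat > meas.py <<'E'
from h import *
import sys
s=cams.snapshot("side"); np.savez(sys.argv[1]+".npz",**s); save(s,sys.argv[1])
P=pts(s); H=P[...,2]; g=s["img"].mean(-1)
c,d=np.array([667.,9]),np.array([.952,.306]); X=(P[...,:2]-c)@d; Y=(P[...,:2]-c)@np.array([-.306,.952])
m=(H>20)&(abs(Y+48)<6)&(X>-130)&(X<45)&(H<160)
for z in range(20,150,15):
    k=m&(H>z)&(H<z+15); 
    if k.sum()>5: print(z+7,np.round(np.percentile(X[k],[3,50,97])),k.sum())
E
python3 meas.py side5
```

```text
clock: 6.27
position: [621.9, -10.6, 167.9]
ee_rot: [0.117, 0.58, 0.79, 0.162]
ft_force: [-0.2, -1.4, -0.5]
gripper_width: 45.8
finger_force: 0.2
27 [-124.    5.   42.] 97
42 [-124.   -1.   21.] 77
57 [-124.  -20.   14.] 102
72 [-28.  -9.   9.] 60
87 [-36. -19.   0.] 61
102 [-42. -25.  -6.] 63
117 [-50. -31. -13.] 64
132 [-57. -40. -20.] 71
147 [-64. -45. -28.] 73
```

View pics/side5.png

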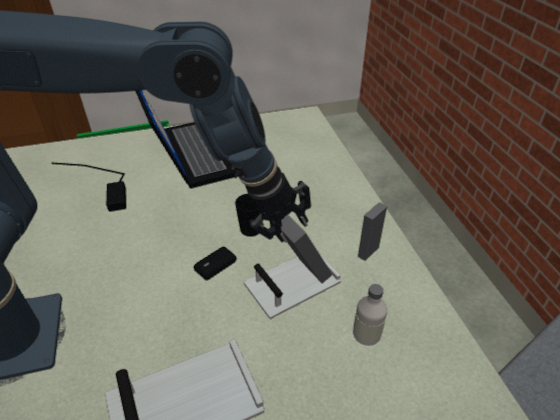

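The picture shows the unit leaning about 26 degrees, its side at (312,250), borne by the back finger. The cup at (250,215) stands clear behind the gripper. I'll continue.

```bash
python3 -m handwheel '[{"dx":-0.006,"dy":-0.0019,"dz":-0.002,"rx":0.0016,"ry":-0.0048,"rz":0},{"dx":-0.012,"dy":-0.0039,"dz":-0.0041,"rx":0.0031,"ry":-0.0097,"rz":0},{"dx":-0.018,"dy":-0.0058,"dz":-0.0063,"rx":0.0047,"ry":-0.0145,"rz":0},{"dx":-0.0239,"dy":-0.0077,"dz":-0.0086,"rx":0.0062,"ry":-0.0194,"rz":0},{"dx":-0.0298,"dy":-0.0096,"dz":-0.011,"rx":0.0078,"ry":-0.0242,"rz":0},{"dx":-0.0356,"dy":-0.0114,"dz":-0.0135,"rx":0.0093,"ry":-0.0291,"rz":0},{"dx":-0.0414,"dy":-0.0133,"dz":-0.0161,"rx":0.0109,"ry":-0.0339,"rz":0},{"dx":-0.0472,"dy":-0.0152,"dz":-0.0188,"rx":0.0125,"ry":-0.0388,"rz":0},{"dx":-0.0529,"dy":-0.017,"dz":-0.0216,"rx":0.014,"ry":-0.0436,"rz":0},{"dx":-0.0586,"dy":-0.0188,"dz":-0.0245,"rx":0.0156,"ry":-0.0485,"rz":0},{"dx":-0.0643,"dy":-0.0206,"dz":-0.0275,"rx":0.0171,"ry":-0.0533,"rz":0},{"dx":-0.0699,"dy":-0.0224,"dz":-0.0306,"rx":0.0187,"ry":-0.0582,"rz":0}]'
python3 - <<'E'
from arc import *
for a,b in[(34,45),(45,56),(56,64)]: print(a,b); rows(a,b,12)
from h import *
print(monitor.read_state()["q"])
E
```

```text
clock: 7.32
position: [593.9, -19.5, 155.5]
ee_rot: [0.172, 0.566, 0.771, 0.237]
ft_force: [-0.8, -0.6, -0.7]
gripper_width: 45.8
finger_force: 0.4
34 45
{"dx":-0.0055,"dy":-0.0018,"dz":-0.0032,"rx":0.0016,"ry":-0.0048,"rz":0},{"dx":-0.0110,"dy":-0.0035,"dz":-0.0064,"rx":0.0031,"ry":-0.0097,"rz":0},{"dx":-0.0165,"dy":-0.0053,"dz":-0.0098,"rx":0.0047,"ry":-0.0145,"rz":0},{"dx":-0.0219,"dy":-0.0070,"dz":-0.0132,"rx":0.0062,"ry":-0.0194,"rz":0},{"dx":-0.0272,"dy":-0.0087,"dz":-0.0168,"rx":0.0078,"ry":-0.0242,"rz":0},{"dx":-0.0325,"dy":-0.0104,"dz":-0.0204,"rx":0.0093,"ry":-0.0291,"rz":0},{"dx":-0.0378,"dy":-0.0121,"dz":-0.0241,"rx":0.0109,"ry":-0.0339,"rz":0},{"dx":-0.0429,"dy":-0.0138,"dz":-0.0279,"rx":0.0125,"ry":-0.0388,"rz":0},{"dx":-0.0480,"dy":-0.0154,"dz":-0.0318,"rx":0.0140,"ry":-0.0436,"rz":0},{"dx":-0.0531,"dy":-0.0170,"dz":-0.0358,"rx":0.0156,"ry":-0.0485,"rz":0},{"dx":-0.0581,"dy":-0.0187,"dz":-0.0399,"rx":0.0171,"ry":-0.0533,"rz":0},{"dx":-0.0630,"dy":-0.0202,"dz":-0.0440,"rx":0.0187,"ry":-0.0582,"rz":0},
45 56
{"dx":-0.0049,"dy":-0.0016,"dz":-0.0042,"rx":0.0016,"ry":-0.004
[... 1070 characters left out ...]
:-0.0151,"rx":0.0045,"ry":-0.0141,"rz":0},{"dx":-0.0142,"dy":-0.0046,"dz":-0.0190,"rx":0.0057,"ry":-0.0176,"rz":0},{"dx":-0.0169,"dy":-0.0054,"dz":-0.0228,"rx":0.0068,"ry":-0.0212,"rz":0},{"dx":-0.0196,"dy":-0.0063,"dz":-0.0268,"rx":0.0079,"ry":-0.0247,"rz":0},{"dx":-0.0222,"dy":-0.0071,"dz":-0.0307,"rx":0.0091,"ry":-0.0282,"rz":0},{"dx":-0.0248,"dy":-0.0080,"dz":-0.0347,"rx":0.0102,"ry":-0.0317,"rz":0},{"dx":-0.0273,"dy":-0.0088,"dz":-0.0387,"rx":0.0113,"ry":-0.0353,"rz":0},{"dx":-0.0298,"dy":-0.0096,"dz":-0.0428,"rx":0.0125,"ry":-0.0388,"rz":0},{"dx":-0.0323,"dy":-0.0104,"dz":-0.0469,"rx":0.0136,"ry":-0.0423,"rz":0},
[-0.32659202 -0.33213991 -0.52553121  0.87961365  0.34003388  1.02779379]
```

The joint readings show joint 3 would come near its limit at a 66 degree tool tilt. So I'll stop turning the tool at about 48 degrees, ease the rest down by translation alone, and have the top back edge rest on the back finger.

```bash
python3 -m handwheel '[{"dx":-0.0055,"dy":-0.0018,"dz":-0.0032,"rx":0.0016,"ry":-0.0048,"rz":0},{"dx":-0.011,"dy":-0.0035,"dz":-0.0064,"rx":0.0031,"ry":-0.0097,"rz":0},{"dx":-0.0165,"dy":-0.0053,"dz":-0.0098,"rx":0.0047,"ry":-0.0145,"rz":0},{"dx":-0.0219,"dy":-0.007,"dz":-0.0132,"rx":0.0062,"ry":-0.0194,"rz":0},{"dx":-0.0272,"dy":-0.0087,"dz":-0.0168,"rx":0.0078,"ry":-0.0242,"rz":0},{"dx":-0.0325,"dy":-0.0104,"dz":-0.0204,"rx":0.0093,"ry":-0.0291,"rz":0},{"dx":-0.0378,"dy":-0.0121,"dz":-0.0241,"rx":0.0109,"ry":-0.0339,"rz":0},{"dx":-0.0429,"dy":-0.0138,"dz":-0.0279,"rx":0.0125,"ry":-0.0388,"rz":0},{"dx":-0.048,"dy":-0.0154,"dz":-0.0318,"rx":0.014,"ry":-0.0436,"rz":0},{"dx":-0.0531,"dy":-0.017,"dz":-0.0358,"rx":0.0156,"ry":-0.0485,"rz":0},{"dx":-0.0581,"dy":-0.0187,"dz":-0.0399,"rx":0.0171,"ry":-0.0533,"rz":0},{"dx":-0.063,"dy":-0.0202,"dz":-0.044,"rx":0.0187,"ry":-0.0582,"rz":0}]'
python3 meas.py side6
python3 - <<'E'
from h import *
from scipy.spatial.transform import Rotation as R
st=monitor.read_state(); w,x,y,z=st["ee_rot"]; M=R.from_quat([x,y,z,w]).as_matrix()
print(st["q"],M.round(3).tolist(),np.degrees(np.arccos(-M[2,2])))
p=st["position"]; print("stand", (p[:2]-[667,9])@[.952,.306],(p[:2]-[667,9])@[-.306,.952],p[2])
E
```

```text
clock: 8.32
position: [568.8, -27.6, 138.0]
ee_rot: [0.225, 0.547, 0.744, 0.311]
ft_force: [0.0, 0.1, -0.7]
gripper_width: 46.1
finger_force: 0.5
27 [-124.   -6.   42.] 89
42 [-124.  -13.   17.] 98
57 [-124.  -39.    2.] 125
72 [-65. -36. -12.] 90
87 [-83. -54. -30.] 92
102 [-97. -70. -46.] 96
117 [-115.  -87.  -62.] 102
132 [-128. -102.  -77.] 101
147 [-129. -111.  -93.] 80
[-0.44599294 -0.53509346 -0.79339185  0.68462472  0.5073564   0.99037621] [[-0.3, 0.676, 0.673], [0.954, 0.208, 0.217], [0.007, 0.707, -0.707]] 44.981468484459015
stand -105.72258784413849 -4.309326544924901 136.33657858987408
```

The unit leans 47 degrees on the back finger, with its foot within 2 mm of the edge. Now I work out the final stretch with the tool tilt nearly fixed and the opening wider.

```bash
cat > arc2.py <<'E'
import numpy as np
y=np.radians(17.8)
def T(th,ph,h,hw=29-1.3):
    th,ph=np.radians([th,ph])
    C=np.array([2-200*np.sin(th),10+200*np.cos(th)])
    return C+hw*np.array([np.cos(ph),np.sin(ph)])-h*np.array([-np.sin(ph),np.cos(ph)])
def rows(A,B,n=12):
    A,B=np.array(A,float),np.array(B,float)
    print(A,B,T(*A).round(1),T(*B).round(1))
    for k in range(1,n+1):
        c=A+(B-A)*k/n; X,Z=T(*c)-T(*A); a=c[1]-A[1]
        print('{"dx":%.4f,"dy":%.4f,"dz":%.4f,"rx":%.4f,"ry":%.4f,"rz":0},'%(X*np.cos(y)/400,X*np.sin(y)/400,Z/400,np.sin(y)*a/180,-np.cos(y)*a/180),end='')
    print()
if __name__=="__main__":
    rows((49,45,34),(57,48,30)); rows((57,48,30),(64,48,27)); rows((64,48,27),(71,48,25),6)
E
python3 arc2.py
```

```text
[49. 45. 34.] [57. 48. 30.] [-105.3  136.8] [-124.9  119.4]
{"dx":-0.0041,"dy":-0.0013,"dz":-0.0034,"rx":0.0004,"ry":-0.0013,"rz":0},{"dx":-0.0082,"dy":-0.0026,"dz":-0.0067,"rx":0.0008,"ry":-0.0026,"rz":0},{"dx":-0.0123,"dy":-0.0039,"dz":-0.0102,"rx":0.0013,"ry":-0.0040,"rz":0},{"dx":-0.0163,"dy":-0.0052,"dz":-0.0137,"rx":0.0017,"ry":-0.0053,"rz":0},{"dx":-0.0202,"dy":-0.0065,"dz":-0.0172,"rx":0.0021,"ry":-0.0066,"rz":0},{"dx":-0.0241,"dy":-0.0077,"dz":-0.0208,"rx":0.0025,"ry":-0.0079,"rz":0},{"dx":-0.0280,"dy":-0.0090,"dz":-0.0245,"rx":0.0030,"ry":-0.0093,"rz":0},{"dx":-0.0318,"dy":-0.0102,"dz":-0.0281,"rx":0.0034,"ry":-0.0106,"rz":0},{"dx":-0.0356,"dy":-0.0114,"dz":-0.0319,"rx":0.0038,"ry":-0.0119,"rz":0},{"dx":-0.0393,"dy":-0.0126,"dz":-0.0356,"rx":0.0042,"ry":-0.0132,"rz":0},{"dx":-0.0430,"dy":-0.0138,"dz":-0.0394,"rx":0.0047,"ry":-0.0145,"rz":0},{"dx":-0.0466,"dy":-0.0150,"dz":-0.0433,"rx":0.0051,"ry":-0.0159,"rz":0},
[57. 48. 30.] [64. 48. 27.] [-124.9  119.4] [-139.2  100.2]
{"dx":-0.0031,"dy":-0.0010,"dz":-0.0039,"rx":0.0000,"ry":-0.0000,"rz":0},{"dx":-0.0061,"dy":-0.0020,"dz
[... 570 characters left out ...]
y":-0.0092,"dz":-0.0398,"rx":0.0000,"ry":-0.0000,"rz":0},{"dx":-0.0313,"dy":-0.0101,"dz":-0.0440,"rx":0.0000,"ry":-0.0000,"rz":0},{"dx":-0.0339,"dy":-0.0109,"dz":-0.0481,"rx":0.0000,"ry":-0.0000,"rz":0},
[64. 48. 27.] [71. 48. 25.] [-139.2  100.2] [-150.   79.]
{"dx":-0.0048,"dy":-0.0015,"dz":-0.0086,"rx":0.0000,"ry":-0.0000,"rz":0},{"dx":-0.0093,"dy":-0.0030,"dz":-0.0174,"rx":0.0000,"ry":-0.0000,"rz":0},{"dx":-0.0137,"dy":-0.0044,"dz":-0.0262,"rx":0.0000,"ry":-0.0000,"rz":0},{"dx":-0.0179,"dy":-0.0058,"dz":-0.0351,"rx":0.0000,"ry":-0.0000,"rz":0},{"dx":-0.0219,"dy":-0.0070,"dz":-0.0440,"rx":0.0000,"ry":-0.0000,"rz":0},{"dx":-0.0258,"dy":-0.0083,"dz":-0.0531,"rx":0.0000,"ry":-0.0000,"rz":0},
```

```bash
python3 -m handwheel '[{"dx":-0.0041,"dy":-0.0013,"dz":-0.0034,"rx":0.0004,"ry":-0.0013,"rz":0},{"dx":-0.0082,"dy":-0.0026,"dz":-0.0067,"rx":0.0008,"ry":-0.0026,"rz":0},{"dx":-0.0123,"dy":-0.0039,"dz":-0.0102,"rx":0.0013,"ry":-0.004,"rz":0},{"dx":-0.0163,"dy":-0.0052,"dz":-0.0137,"rx":0.0017,"ry":-0.0053,"rz":0},{"dx":-0.0202,"dy":-0.0065,"dz":-0.0172,"rx":0.0021,"ry":-0.0066,"rz":0},{"dx":-0.0241,"dy":-0.0077,"dz":-0.0208,"rx":0.0025,"ry":-0.0079,"rz":0},{"dx":-0.028,"dy":-0.009,"dz":-0.0245,"rx":0.003,"ry":-0.0093,"rz":0},{"dx":-0.0318,"dy":-0.0102,"dz":-0.0281,"rx":0.0034,"ry":-0.0106,"rz":0},{"dx":-0.0356,"dy":-0.0114,"dz":-0.0319,"rx":0.0038,"ry":-0.0119,"rz":0},{"dx":-0.0393,"dy":-0.0126,"dz":-0.0356,"rx":0.0042,"ry":-0.0132,"rz":0},{"dx":-0.043,"dy":-0.0138,"dz":-0.0394,"rx":0.0047,"ry":-0.0145,"rz":0},{"dx":-0.0466,"dy":-0.015,"dz":-0.0433,"rx":0.0051,"ry":-0.0159,"rz":0}]' 0.36
python3 meas.py side7
```

```text
clock: 9.37
position: [550.2, -33.6, 120.7]
ee_rot: [0.239, 0.541, 0.736, 0.33]
ft_force: [-0.2, -0.9, -1.9]
gripper_width: 57.9
finger_force: 0.6
27 [-124.  -11.   44.] 96
42 [-123.  -18.   14.] 115
57 [-124.  -49.   -4.] 154
72 [-92. -58. -26.] 119
87 [-117.  -82.  -50.] 128
102 [-127. -100.  -73.] 109
117 [-128. -110.  -92.] 79
132 [-130. -124. -113.] 30
```

View pics/side7.png

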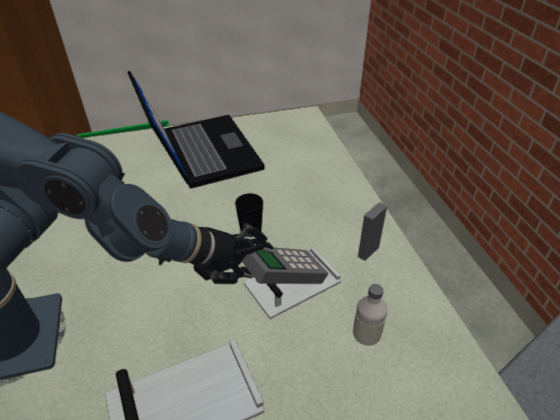

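The picture shows the unit at (288,265) leaning about 57 degrees. Its top at (250,262) is borne by the lower finger, and the bar at (275,290) is just below it. I'll ease it onto the bar.

```bash
python3 -m handwheel '[{"dx":-0.0031,"dy":-0.001,"dz":-0.0039,"rx":0,"ry":0,"rz":0},{"dx":-0.0061,"dy":-0.002,"dz":-0.0078,"rx":0,"ry":0,"rz":0},{"dx":-0.0091,"dy":-0.0029,"dz":-0.0117,"rx":0,"ry":0,"rz":0},{"dx":-0.012,"dy":-0.0039,"dz":-0.0156,"rx":0,"ry":0,"rz":0},{"dx":-0.0149,"dy":-0.0048,"dz":-0.0196,"rx":0,"ry":0,"rz":0},{"dx":-0.0177,"dy":-0.0057,"dz":-0.0236,"rx":0,"ry":0,"rz":0},{"dx":-0.0205,"dy":-0.0066,"dz":-0.0276,"rx":0,"ry":0,"rz":0},{"dx":-0.0233,"dy":-0.0075,"dz":-0.0317,"rx":0,"ry":0,"rz":0},{"dx":-0.026,"dy":-0.0084,"dz":-0.0357,"rx":0,"ry":0,"rz":0},{"dx":-0.0287,"dy":-0.0092,"dz":-0.0398,"rx":0,"ry":0,"rz":0},{"dx":-0.0313,"dy":-0.0101,"dz":-0.044,"rx":0,"ry":0,"rz":0},{"dx":-0.0339,"dy":-0.0109,"dz":-0.0481,"rx":0,"ry":0,"rz":0}]'
python3 -m handwheel '[{"dx":-0.0024,"dy":-0.0008,"dz":-0.0043,"rx":0,"ry":0,"rz":0},{"dx":-0.0048,"dy":-0.0015,"dz":-0.0086,"rx":0,"ry":0,"rz":0},{"dx":-0.007,"dy":-0.0022,"dz":-0.013,"rx":0,"ry":0,"rz":0},{"dx":-0.0093,"dy":-0.003,"dz":-0.0174,"rx":0,"ry":0,"rz":0},{"dx":-0.0115,"dy":-0.0037,"dz":-0.0218,"rx":0,"ry":0,"rz":0},{"dx":-0.0137,"dy":-0.0044,"dz":-0.0262,"rx":0,"ry":0,"rz":0},{"dx":-0.0137,"dy":-0.0044,"dz":-0.0262,"rx":0,"ry":0,"rz":0}]'
python3 meas.py side8
python3 - <<'E'
from h import *
print(monitor.read_state()["q"])
s=dict(np.load("side8.npz")); a=s["img"][200:340,190:360]
cv2.imwrite("pics/crop8.png",np.clip(cv2.resize(a,None,fx=4,fy=4)[...,::-1]*1.4,0,255).astype(np.uint8))
E
```

```text
clock: 10.42
position: [536.7, -37.9, 101.5]
ee_rot: [0.238, 0.541, 0.736, 0.33]
ft_force: [-0.3, -0.4, -0.5]
gripper_width: 58.1
finger_force: 0.6
clock: 11.0
position: [531.3, -39.7, 91.2]
ee_rot: [0.239, 0.541, 0.736, 0.33]
ft_force: [0.5, -0.9, 0.3]
gripper_width: 58.4
finger_force: 0.0
27 [-124.  -17.   43.] 101
42 [-124.  -33.   11.] 151
57 [-124.  -66.  -14.] 198
72 [-126.  -84.  -46.] 156
87 [-128. -105.  -80.] 109
102 [-130. -120. -109.] 38
[-0.55236394 -0.63358374 -0.96541468  0.61314617  0.60039935  0.91424767]
```

View pics/crop8.png

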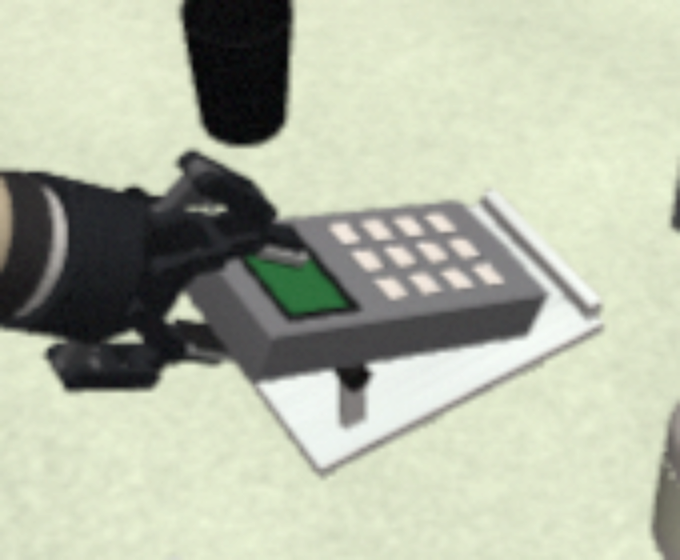

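The crop shows the unit lying on the bar, which shows at (355,378). Its foot is by the lip, it is straight, and both fingers are clear with zero force. Next I withdraw along the tool axis.

```bash
python3 -m handwheel '[{"dx":-0.0103,"dy":-0.0033,"dz":0.0098,"rx":0,"ry":0,"rz":0},{"dx":-0.0207,"dy":-0.0067,"dz":0.0195,"rx":0,"ry":0,"rz":0},{"dx":-0.031,"dy":-0.01,"dz":0.0293,"rx":0,"ry":0,"rz":0},{"dx":-0.0413,"dy":-0.0133,"dz":0.039,"rx":0,"ry":0,"rz":0},{"dx":-0.0517,"dy":-0.0167,"dz":0.0488,"rx":0,"ry":0,"rz":0},{"dx":-0.062,"dy":-0.02,"dz":0.0585,"rx":0,"ry":0,"rz":0},{"dx":-0.0723,"dy":-0.0233,"dz":0.0683,"rx":0,"ry":0,"rz":0},{"dx":-0.0827,"dy":-0.0267,"dz":0.078,"rx":0,"ry":0,"rz":0},{"dx":-0.093,"dy":-0.03,"dz":0.0878,"rx":0,"ry":0,"rz":0},{"dx":-0.1033,"dy":-0.0333,"dz":0.0975,"rx":0,"ry":0,"rz":0},{"dx":-0.1137,"dy":-0.0367,"dz":0.107,"rx":0,"ry":0,"rz":0},{"dx":-0.124,"dy":-0.04,"dz":0.117,"rx":0,"ry":0,"rz":0}]'
python3 -m handwheel '[{"dx":0,"dy":0,"dz":0.04,"rx":0,"ry":0,"rz":0},{"dx":0,"dy":0,"dz":0.08,"rx":0,"ry":0,"rz":0},{"dx":0,"dy":0,"dz":0.12,"rx":0,"ry":0,"rz":0},{"dx":0,"dy":0,"dz":0.16,"rx":0,"ry":0,"rz":0},{"dx":0,"dy":0,"dz":0.16,"rx":0,"ry":0,"rz":0},{"dx":0,"dy":0,"dz":0.16,"rx":0,"ry":0,"rz":0}]'
python3 meas.py side9
python3 - <<'E'
from h import *
a=dict(np.load("side9.npz"))["img"]; s=cams.snapshot("top"); b=s["img"]
cv2.imwrite("pics/end.png",np.clip(cv2.resize(np.hstack([a[130:350,180:400],b[130:350,180:400]]),None,fx=1.8,fy=1.8)[...,::-1]*1.4,0,255).astype(np.uint8))
E
```

```text
clock: 12.05
position: [481.3, -55.7, 138.3]
ee_rot: [0.238, 0.541, 0.736, 0.33]
ft_force: [0.9, -0.2, 0.0]
gripper_width: 58.0
finger_force: 0.0
clock: 12.55
position: [482.0, -56.1, 203.2]
ee_rot: [0.239, 0.54, 0.736, 0.329]
ft_force: [-0.1, -0.2, -0.1]
gripper_width: 58.1
finger_force: 0.0
27 [-124.  -21.   42.] 108
42 [-124.  -33.   10.] 154
57 [-124.  -66.  -14.] 196
72 [-126.  -82.  -46.] 166
87 [-128. -103.  -79.] 98
102 [-130. -120. -109.] 44
```

View pics/end.png

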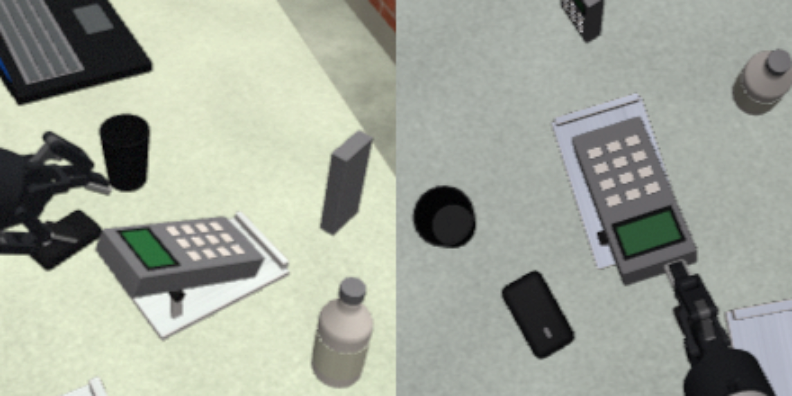

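The end picture shows the unit on the bar. In the right half its keys are at (622,170) and the display at (645,232), and the gripper is clear. It sits a little to the right of the stand's middle, so I'll check its pose against the limits.

```bash
python3 - <<'E'
from h import *
s=cams.snapshot("top"); P=pts(s); H=P[...,2]
c,d,e=np.array([667.,9]),np.array([.952,.306]),np.array([-.306,.952]); X=(P[...,:2]-c)@d; Y=(P[...,:2]-c)@e
n=0
m=(X>-150)&(X<28)&(abs(Y)<75)&(H>25)&(abs(H-(47-X/np.tan(np.radians(66))))<14)
q=np.stack([X[m],Y[m],H[m]],1)
A=np.c_[q[:,:2],np.ones(len(q))]; k=np.linalg.lstsq(A,q[:,2],rcond=None)[0]; print(m.sum(),"plane",k,"tilt",90-np.degrees(np.arctan(np.hypot(*k[:2]))))
nrm=np.array([-k[0],-k[1],1]);nrm/=np.linalg.norm(nrm);print(nrm)
for x in range(-140,25,20):
    j=abs(q[:,0]-x)<10; print(x,np.round(np.percentile(q[j,1],[2,98]),1),round(float(np.median(q[j,2])),1))
E
```

```text
3038 plane [-4.42848651e-01 -2.41508740e-03  4.77758837e+01] tilt 66.11359138861262
[0.40491868 0.00220824 0.91435003]
-140 [-46.   40.3] 109.8
-120 [-46.2  39.9] 100.9
-100 [-46.3  40.3] 91.5
-80 [-46.3  40.3] 84.0
-60 [-46.5  40.1] 75.2
-40 [-46.   40.4] 66.1
-20 [-46.2  40.5] 57.4
0 [-46.1  40.6] 47.5
20 [-43.9  38. ] 41.2
```

The unit leans 66 degrees, is aligned with the stand within a degree, and is 3 mm off centre. I'm handing the job in.

```bash
python3 -c "
from rig import ticket; print(ticket.sign_off())"
```

```text
the job is handed in; nothing more can be done
None
```

The unit lies on its back on the padded bar, leaning 66 degrees, straight and 3 mm off the stand's centre with its foot on the plate; the fingers are clear, and I've handed the job in (no verdict came back).

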